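Lock the paint cup onto the spray gun

ROBOT

A 6-joint arm with a two-finger parallel gripper is mounted at the origin on the work surface. World frame = base frame: x ahead of the robot, y to its left, z up, the work surface at z = 0. Lengths are in m, angles in rad, forces in N, time in s.
With the tool pointing down it reaches from about 0.375 to 0.925 m from the base axis. Payload 5.7 kg.
Tool frame: the origin (TCP) lies on the centre line of the jaws, within the pads' length; the fingertips stand 14 mm ahead of it and the grasp point (between the pads) lies 5 mm behind it; z points along the fingers, y is the direction in which the jaws open and shut (so a half turn about z gives the same grasp; the last joint's range is limited). The gripper opens to 85 mm and grips with 20 to 120 N. Pads are 22 mm wide; open, the fingers measure 114 mm over their backs; the gripper's body (76 mm by 85 mm) begins 54 mm behind the grasp point. The pads swing forward as they close: fully open they stand 13 mm farther back than shut.
Start: joints at [-1.373, 0.359, 1.51, -0, 1.272, -0.115], TCP at [0.185, -0.571, 0.245] pointing down, gripper open.
Joint ranges: [-2.97, 2.97], [-1.01, 2.36], [0.21, 2.38], [-0.96, 4.11], [0.2, 2.71], [-2.98, 2.98]. Speed limits (rad/s): [2.39, 2.39, 3.14, 3.14, 3.14, 3.14].

INTERFACE

Orientations are given as a unit quaternion [w, x, y, z].
In Python, from station import env gives the robot as it stands. The module is installed in compiled form; this text tells all that it offers.
- The arm moves only by the tool send_rows, never from a script. Its arguments are lists of equal length, an entry for each row: "delta_pos": the shift along the world's x, y, z each as a share of 0.15 m, from -1 to 1, a list of three; "turn": the turn, a rotation vector about the world's x, y, z each as a share of 60 degrees, from -1 to 1, a list of three; "fingers": the opening, from -1 (shut) to 1 (fully open), so that 0 is half open. In form: {"delta_pos": [[tx, ty, tz], ...], "turn": [[ax, ay, az], ...], "fingers": [fingers, ...]}. A call has 1 to 8 rows; each row shifts and turns the commanded pose from where the row before left it; what a row does not reach is not made up. A row lasts 1/8 s, in which the tool goes at most 62.5 mm and 10.7 degrees, less where a joint would pass 70% of its speed; a pose out of reach is approached as far as the arm can. A call with a number of a shift or a turn outside -1 to 1 is refused whole. A call with a gripper value outside its range is refused whole. The fingers move at their own pace and stop on an object; "grip_force" is the grip in N (left out, the last holds). Time passes only in rows, so rows that do not move let the fingers close. It gives the time, the measured TCP pose, the force and the opening at its end, in the units of the state.
- env.observe(): the state, without advancing time (a new reading comes with each control period).
- env.get_image(name): name is "scene" or "top" or "wrist"; returns a dict with "image" (400x640x3 uint8, blue, green, red), "K" (3x3 intrinsics, pixels), "position" and "rotation" of the camera in the world. Camera axes: x right, y down, z forward; pixel columns grow to the right and rows downward; lengths in m; the calibration is good to about 2 mm. A picture is of the moment at which its call begins. There is no depth.
- env.close_job(): hands the job in, once; it reports no verdict.
The state is a dict: "t": time; "joints": joint angles; "joint_vel": joint speeds; "tau": joint torques, N m; "tcp_pos": TCP position; "orientation": TCP orientation; "wrist_force": force on the tool from outside, world axes, zero at the start; "torque": the same for the moment, N m; "gripper_width": finger opening in m.
Only numpy, scipy, OpenCV 4.12 (cv2) and the standard library are available. Lean on these libraries where they do the work, as an engineer would, in place of code of your own. Each camera call takes 0.05 s, during which the arm holds its last target. There are 200 camera calls.

TASK

Take the blue-lidded paint cup out of the wooden rack and fit it to the spray gun in its bench stand: press it lightly on the adapter and turn it until its two lugs drop into the slots, push it down against the spring seal, twist it clockwise as far as it goes so that it locks, and let go. Feel your way: never force the cup on the gun with more than about 45 N, by pushing or by twisting. Leave the other things standing where they are.

Things in the scene. Friction and masses are not known exactly. Their poses are not given: they have to be found in the camera images.
- cup_center (a point): Centre, 55 mm above the tip, of the empty paint cup with blue lid and blue collar; z up its axis, x to one of its two opposite lugs. Rigid plastic, 75 to 155 g. Smooth round wall 58 mm diameter from 42 mm above the tip to the lid's top at 110 mm (5 mm vent nub on it): grip it there from any side. Its collar rests on the rack, spigot hanging in a hole; lifts straight out.
- cup_tip (a point): Lowest point of that cup, on its axis: tip of the black spigot, 32.6 mm diameter with 3 mm chamfer. Two opposite blue lugs on the spigot, along x, 5.6 mm wide, reach 20.5 mm from the axis and lie 6 to 10.5 mm above the tip. Blue collar 50 mm diameter from 17.3 to 22.3 mm above the tip, a red mark on it over each lug; then a cone.
- gun_mouth (a point): Centre of the flat rim of the grey bayonet adapter on the gun, 184 mm above the table; z up, x the way the nozzle points. 52 mm diameter, bore 34 mm, two opposite slots 8 mm wide, a red dot by each. The adapter is screwed on tight, so its slot line is NOT given by this frame: it lies within 0.48 rad either way of this frame's y axis. Off the slots the lugs rest on the rim, cup tip 6 mm below it.
- gun_seat (a point): Point on the adapter's axis 16.5 mm below its rim, where the cup's tip is when pushed down to turn. A spring seal meets the tip 10 mm below the rim, pushes back 4 N and 1.2 N more per mm. The lip is 5 mm thick: the lugs are under it, free to turn, with the tip 15.5 to 17.3 mm below the rim (about 11 to 13 N); at 17.3 mm the collar meets the rim, hard.
- gun_lock (a point): Point on the adapter's axis 13.5 mm below its rim, where the cup's tip rests when locked. From the slots the pushed-down cup turns only clockwise seen from above, 0.61 rad to the middle of the lock, 0.7 rad to a hard stop. There the lip has pockets 2 mm deep above the lugs; the spring lifts the cup into them. Turning needs under 0.3 N m; a twist of 0.4 N m on a stop puts 20 N on the lugs.
- gun: Spray gun, aluminium with brass knobs and air cap, fixed in a grey bench stand with a base 170 x 120 mm; origin on the table under the middle of the adapter, x the way the nozzle points. Carries the adapter. All of it but the adapter is lower than 150 mm.
- rack: Wooden cup rack, a fixed board 100 x 200 x 26 mm (x, y, z), origin at the centre of its underside; two holes 43 mm diameter at y = +47 mm and -47 mm, one cup in each, in either order.
- spare_cup_center (a point): Centre of the other cup, the same but with orange lid and collar, in the other hole of the rack. To be left there.
- tin_black: Black-labelled paint tin, 74 mm diameter, 85 mm high, origin at its bottom. Leave alone.
- tin_green: Green-labelled paint tin, 74 mm diameter, 85 mm high, origin at its bottom. Leave alone.
- spray_can: Green aerosol can with red cap, 54 mm diameter, 186 mm high, origin at its bottom. Leave alone.
- thinner: Amber bottle with red cap, 60 mm diameter, 170 mm high, origin at its bottom. Leave alone.
- brush_jar: White jar of brushes, 68 mm diameter, 185 mm high with the brushes, origin at its bottom. Leave alone.
- tape: Yellow roll of masking tape lying flat, 96 mm diameter, 24 mm high, origin at its bottom. Leave alone.
- spanner: Steel spanner 130 mm long lying on the table near the robot. Leave alone.
Mind the look-alikes: they are no part of the job. What is shaped like the part that bears cup_center but purple is not meant. What is meant by the rack is not black, and is the larger of those in its own colour.

How it is judged:
On the way, in this order (a step that is already met when the one before it is completed fails the run):
1. the cup is lifted clear of the rack (z of cup_center in the frame of rack above 0.11 m), for 0.1 s.
2. the lugs are down in the slots of the adapter (horizontal distance between cup_center and gun_mouth below 0.006 m and z of cup_center in the frame of gun_mouth below 0.0465 m), for 0.05 s.
At the end, for the whole second after the job is handed in: The blue-lidded cup stands locked in the adapter, released and at rest: its lugs in the lock pockets, so that the spring holds its centre 40.3 to 43.0 mm above the rim (41.5 nominal; 45 if not locked, 39.5 if not turned far enough), within 4 mm of the adapter's axis and 0.06 rad of upright (horizontal distance between cup_center and gun_mouth below 0.004 m and z of cup_center in the frame of gun_mouth between 0.0403 and 0.043 m and angle between cup_center's own z axis and vertical below 0.06 rad and linear speed of cup below 0.01 m/s); the robot touches nothing.
It fails at once if the cup is forced on the gun with more than 50 N (contact force between cup and gun above 50 N).
It fails at once if another thing is moved by more than 20 mm (distance of any of spare_cup_center, tin_black, tin_green, spray_can, thinner, brush_jar, tape, spanner from where it was at the start of the episode above 0.02 m).
It also fails if it takes over 67 s, if anything falls off the work surface, if the arm or the gripper's body presses on something with over 40 N, if the wrist force passes 120 N, or if a joint passes its speed limit or range.

## Working session

There is one attempt and no reset: what is moved stays moved. The work goes in short steps, Python scripts to look and compute and a tool call to move; the robot and the scene stay as the last step left them, time stands still between calls to the robot, and variables do not carry over. Pictures are saved under pics/ and viewed, about 8 in all and at most 12, crops included, and the job is handed in when it is done.

Besides the shell and the picture viewer there is one more tool, called after "Call:" as name(argument=value, ...) on one line, values as JSON. send_rows: Moves the arm, as the interface text tells. Shift numbers are shares of 0.15 m and turn numbers shares of 60 degrees, none past 1 either way. Its arguments: {"type":"object","properties":{"delta_pos":{"type":"array","items":{"type":"array","items":{"type":"number"}}},"turn":{"type":"array","items":{"type":"array","items":{"type":"number"}}},"fingers":{"type":"array","items":{"type":"number"}},"grip_force":{"type":"number"}},"required":["delta_pos","turn","fingers"]}

```bash
mkdir -p pics; cat > h.py <<'E'
import numpy as np, cv2, json
from station import env
def grab(n,tag):
    d=env.get_image(n); cv2.imwrite(f'pics/{tag}.png',d['image'])
    np.savez(f'pics/{tag}.npz',**{k:np.array(v) for k,v in d.items()}); return d
def ray(tag,u,v,z):
    d=np.load(f'pics/{tag}.npz'); r=d['rotation']@np.linalg.inv(d['K'])@[u,v,1]; p=d['position']
    return p+r*(z-p[2])/r[2]
def proj(tag,P):
    d=np.load(f'pics/{tag}.npz'); c=d['K']@(d['rotation'].T@(np.array(P)-d['position'])); return c[:2]/c[2]
def st():
    s=env.observe(); print({k:np.round(s[k],4).tolist() for k in ('t','joints','tcp_pos','orientation','wrist_force','torque','gripper_width')})
E
python3 - <<'E'
from h import *
for n in ('scene','top'):
    d=grab(n,n+'0'); print(n,d['position'],np.round(d['rotation'],3).tolist(),d['K'][0])
st()
E
```

```text
scene [1.34087865 0.67334    1.02648499] [-0.181, 0.386, 0.819, -0.384] [393.74335791   0.         320.21993233]
top [ 0.39574065 -0.00500979  1.50640199] [0.025, -0.698, 0.714, -0.042] [503.31756471   0.         311.1334462 ]
{'t': 0.1, 'joints': [-1.3731, 0.3594, 1.5113, 0.0, 1.2725, -0.1151], 'tcp_pos': [0.1845, -0.5703, 0.2445], 'orientation': [-0.0009, 0.9878, 0.1557, -0.0], 'wrist_force': [0.2283, -0.4234, -0.2886], 'torque': [-0.0261, -0.0313, -0.0112], 'gripper_width': 0.0856}
```

View pics/top0.png

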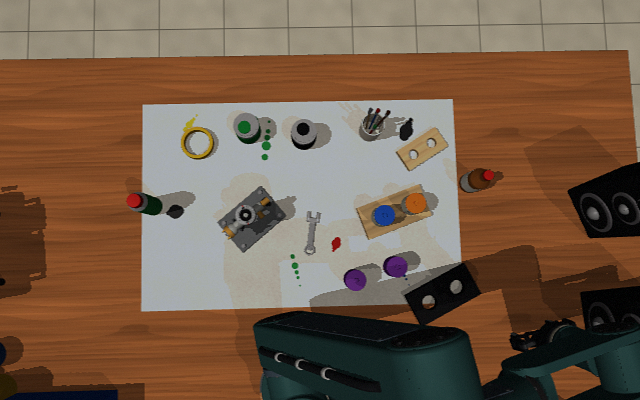

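View pics/scene0.png

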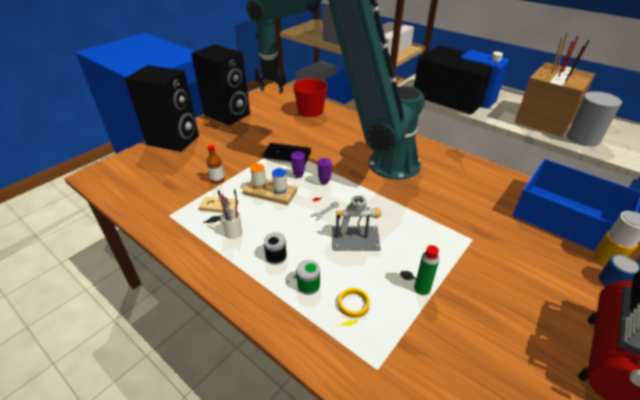

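```bash
python3 - <<'E'
s=open('h.py').read()
s=s.replace("def ray(","from scipy.spatial.transform import Rotation as R_\ndef load(tag):\n    d=dict(np.load(f'pics/{tag}.npz')); q=d['rotation']; d['rotation']=R_.from_quat(np.r_[q[1:],q[0]]).as_matrix(); return d\ndef ray(")
s=s.replace("d=np.load(f'pics/{tag}.npz'); r=","d=load(tag); r=").replace("d=np.load(f'pics/{tag}.npz'); c=","d=load(tag); c=")
open('h.py','w').write(s)
E
python3 - <<'E'
from h import *
I=cv2.imread('pics/top0.png')
a=cv2.resize(I[175:265,340:440],None,fx=4,fy=4,interpolation=cv2.INTER_CUBIC)
b=cv2.resize(I[175:265,205:305],None,fx=4,fy=4,interpolation=cv2.INTER_CUBIC)
cv2.imwrite('pics/crop0.png',np.hstack([a,b]))
hsv=cv2.cvtColor(I,cv2.COLOR_BGR2HSV)
for nm,lo,hi,x0 in (('blue',(100,120,60),(125,255,255),340),('orange',(8,200,150),(18,255,255),400)):
    m=cv2.inRange(hsv,lo,hi)[175:265,340:440]
    n,l,s,c=cv2.connectedComponentsWithStats(m); i=1+s[1:,4].argmax(); print(nm,s[i],c[i]+[340,175])
print(load('top0')['rotation'].round(2).tolist())
z=0.026+0.110-0.0173
for n,u,v in(('blue',384,215),('orange',415.5,203)): print(n,ray('top0',u,v,z))
print('gun',ray('top0',245.5,214.5,.184))
print('rack corners',[ray('top0',u,v,.026).round(3) for u,v in((356,208),(423,184),(434,213),(367,239))])
E
```

```text
blue [ 34  30  21  21 336] [384.18154762 214.89583333]
orange [ 66  18  20  20 306] [415.39542484 202.68954248]
[[-0.02, -1.0, 0.1], [-1.0, 0.02, -0.03], [0.02, -0.1, -1.0]]
blue [ 0.48665663 -0.24163402  0.1187    ]
orange [ 0.51811147 -0.33088409  0.1187    ]
gun [0.49195901 0.1343498  0.184     ]
rack corners [array([ 0.515, -0.175,  0.026]), array([ 0.583, -0.378,  0.026]), array([ 0.495, -0.406,  0.026]), array([ 0.423, -0.205,  0.026])]
```

View pics/crop0.png

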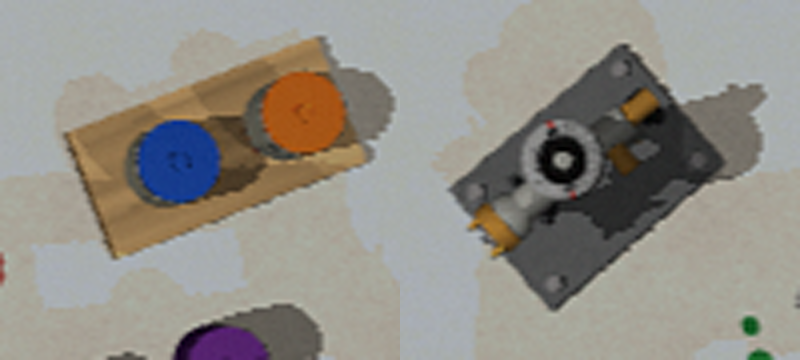

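The blue cup is at top-view pixels (384,215), in the larger wooden rack at about (395,210). The orange spare is at (415,203). The two purple look-alikes at (355,280) and (396,266), the small wooden rack at (422,148) and the black rack at (442,293) are not meant. The blue–orange spacing measures 94.6 mm against 94 mm nominal. The gun's adapter is at (245.5,215), with red dots at about (243,206) and (248,224). I'm moving over the cup now, turning the jaws across the rack.

Call:
send_rows(delta_pos=[[0.25,0.27,0.05],[0.25,0.27,0.05],[0.25,0.27,0.05],[0.25,0.27,0.05],[0.25,0.27,0.05],[0.25,0.27,0],[0.25,0.27,0],[0.25,0.27,0]], turn=[[0,0,0.17],[0,0,0.17],[0,0,0.17],[0,0,0.17],[0,0,0.17],[0,0,0.17],[0,0,0.17],[0,0,0.17]], fingers=[1,1,1,1,1,1,1,1])

```text
t: 1.1
tcp_pos: [0.4855, -0.2453, 0.2825]
orientation: [-0.0, 0.644, 0.765, -0.0]
wrist_force: [0.6, -0.6, -0.3]
gripper_width: 0.0849
```

```bash
python3 - <<'E'
from h import *
d=grab('wrist','w1'); d=load('w1'); print(d['position'],d['rotation'].round(3).tolist(),d['K'].round(1).tolist())
st()
for P in ([.4867,-.2416,.1187],[.4867,-.2416,.026],[.518,-.331,.1187]): print(proj('w1',P))
E
```

```text
[ 0.4711681  -0.16972642  0.41070115] [[0.985, 0.164, 0.052], [0.172, -0.939, -0.297], [0.001, 0.301, -0.954]] [[339.4, 0.0, 322.3], [0.0, 339.4, 196.6], [0.0, 0.0, 1.0]]
{'t': 1.15, 'joints': [-0.5867, 0.2466, 1.5789, 0.0056, 1.3157, -0.7698], 'tcp_pos': [0.4895, -0.2403, 0.2826], 'orientation': [-0.0001, 0.64, 0.7684, 0.0027], 'wrist_force': [4.099, 3.2089, 0.159], 'torque': [0.1249, -0.1507, 0.0324], 'gripper_width': 0.0853}
[325.47720735 176.38759196]
[324.7145979  156.61742038]
[341.19055608 270.10152375]
```

View pics/w1.png

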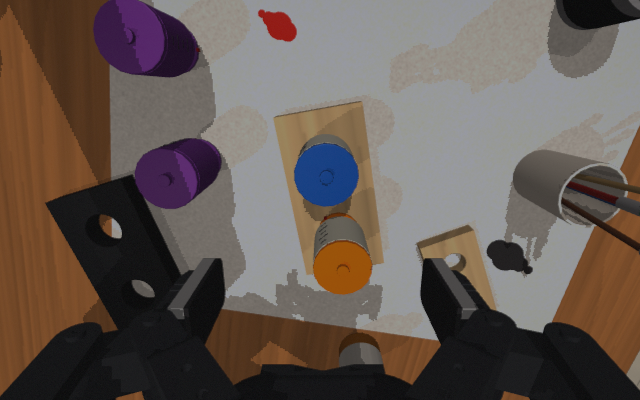

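The wrist view shows the blue lid at (326,174), which agrees with the predicted (325,176); orange is at (343,266) and the purple cups are to the left. I'll view the blue cup's collar obliquely from the gun side to find its red mark.

Call:
send_rows(delta_pos=[[0,0.3,-0.1],[0,0.3,-0.3],[0,0,-0.35],[0,0,0]], turn=[[0,0,0.15],[0,0,0],[0,0,0],[0,0,0]], fingers=[1,1,1,1])

```text
t: 1.65
tcp_pos: [0.4813, -0.1558, 0.168]
orientation: [-0.004, 0.584, 0.812, -0.001]
wrist_force: [-0.3, -0.0, -0.2]
gripper_width: 0.0854
```

```bash
python3 - <<'E'
from h import *
grab('wrist','w2'); st()
u=proj('w2',[.4867,-.2416,.04]); print(u, proj('w2',[.4867,-.2416,.1187]))
x,y=u.astype(int); I=cv2.imread('pics/w2.png'); x0,y0=max(x-65,0),max(min(y-60,290),0); print(x0,y0)
cv2.imwrite('pics/c2.png',cv2.resize(I[y0:y0+110,x0:x0+130],None,fx=5,fy=5,interpolation=cv2.INTER_CUBIC))
E
```

```text
{'t': 1.7, 'joints': [-0.4502, 0.3163, 1.7919, -0.0003, 1.0375, -0.7732], 'tcp_pos': [0.4834, -0.1572, 0.1702], 'orientation': [-0.002, 0.5841, 0.8116, -0.0005], 'wrist_force': [0.0641, -0.2502, 0.2166], 'torque': [0.0188, -0.0052, 0.0066], 'gripper_width': 0.0855}
[298.55658593 285.19292048] [289.62643413 352.23991025]
233 225
```

View pics/c2.png

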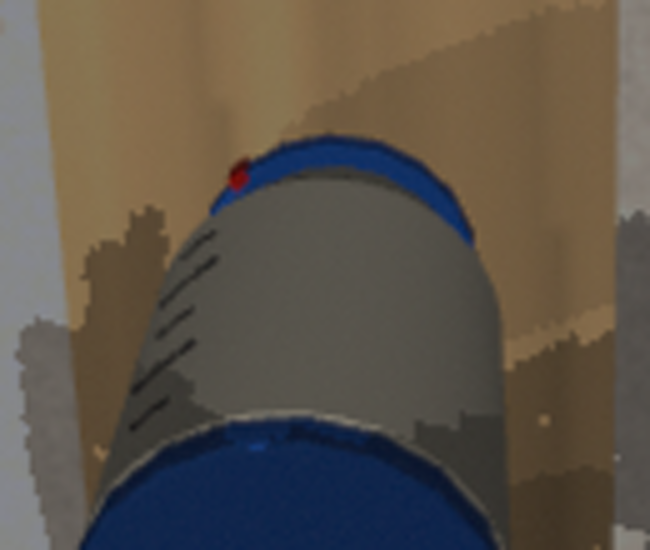

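The enlarged crop shows the blue collar with a red mark at crop (240,175), which is full-image (281,260), on the cup's left front. This is the blue-lidded cup in the large wooden rack, so it is the one meant.

```bash
python3 - <<'E'
from h import *
from scipy.optimize import least_squares
I=cv2.imread('pics/w1.png'); h=cv2.cvtColor(I,cv2.COLOR_BGR2HSV)
m=cv2.inRange(h,(100,150,60),(125,255,255)); n,l,s,c=cv2.connectedComponentsWithStats(m); i=1+s[1:,4].argmax(); print(s[i],c[i],ray('w1',*c[i],.1187))
R=cv2.imread('pics/w2.png'); r=cv2.inRange(R[225:335,233:363].astype(int)[:,:,2]-R[225:335,233:363].astype(int)[:,:,1],60,255)
ys,xs=np.nonzero(r[:60]); k=xs<80; mk=np.array([xs[k].mean()+233,ys[k].mean()+225]); print('mark',mk,k.sum())
# collar outline in w2: candidate centre by crop points on collar top-visible outer lower edge
for C in ([.4867,-.2416],[.489,-.240],[.485,-.240]):
    out=[]
    for z in (.026,.0285,.0313):
        th=np.radians(np.arange(0,360,.5)); P=[proj('w2',[C[0]+.025*np.cos(t),C[1]+.025*np.sin(t),z]) for t in th]
        e=np.linalg.norm(np.array(P)-mk,axis=1); out.append((z,np.degrees(th[e.argmin()]),e.min().round(2), ((np.array(P)-[233,225])*5)[:, 1].min().round(0), ((np.array(P)-[233,225])*5)[:, 0].max().round(0)))
    print(C,out)
E
```

```text
[ 295  144   63   62 3101] [325.79812964 174.49209932] [ 0.48667855 -0.23985264  0.1187    ]
mark [280.18181818 260.45454545] 11
[0.4867, -0.2416] [(0.026, np.float64(154.5), np.float64(1.65), np.float64(133.0), np.float64(472.0)), (0.0285, np.float64(152.0), np.float64(0.91), np.float64(139.0), np.float64(472.0)), (0.0313, np.float64(149.0), np.float64(0.01), np.float64(146.0), np.float64(472.0))]
[0.489, -0.24] [(0.026, np.float64(160.5), np.float64(0.03), np.float64(129.0), np.float64(487.0)), (0.0285, np.float64(157.5), np.float64(0.65), np.float64(135.0), np.float64(487.0)), (0.0313, np.float64(155.0), np.float64(1.43), np.float64(142.0), np.float64(488.0))]
[0.485, -0.24] [(0.026, np.float64(156.0), np.float64(4.08), np.float64(122.0), np.float64(466.0)), (0.0285, np.float64(153.0), np.float64(3.38), np.float64(128.0), np.float64(466.0)), (0.0313, np.float64(149.5), np.float64(2.5), np.float64(136.0), np.float64(466.0))]
```

Call:
send_rows(delta_pos=[[0.011,-0.28,0],[0.011,-0.28,0],[0,0,-0.1],[0,0,-0.2],[0,0,-0.2],[0,0,-0.087],[0,0,0]], turn=[[0,0,0],[0,0,0],[0,0,0],[0,0,0],[0,0,0],[0,0,0],[0,0,0]], fingers=[1,1,1,1,1,1,1])

```text
t: 2.58
tcp_pos: [0.4878, -0.2415, 0.0831]
orientation: [-0.0, 0.584, 0.812, -0.0]
wrist_force: [0.3, 0.7, 0.5]
gripper_width: 0.085
```

Call:
send_rows(delta_pos=[[0,0,0],[0,0,0],[0,0,0],[0,0,0],[0,0,0],[0,0,0]], turn=[[0,0,0],[0,0,0],[0,0,0],[0,0,0],[0,0,0],[0,0,0]], fingers=[-1,-1,-1,-1,-1,-1], grip_force=50)

```text
t: 3.32
tcp_pos: [0.4888, -0.2422, 0.0844]
orientation: [0.001, 0.584, 0.812, 0.0]
wrist_force: [-1.4, 1.7, 7.3]
gripper_width: 0.0573
```

```bash
python3 -c "
from h import *
st()"
```

```text
{'t': 3.325, 'joints': [-0.5867, 0.479, 1.7939, -0.0, 0.8664, -0.9099], 'tcp_pos': [0.4888, -0.2422, 0.0844], 'orientation': [0.0012, 0.5841, 0.8117, 0.0], 'wrist_force': [-1.3507, 1.6726, 7.2975], 'torque': [0.1195, 0.1068, 0.0878], 'gripper_width': 0.0573}
```

Gripped at 57.3 mm. Next I lift straight up, carry the cup toward the gun and look at the adapter on the way.

Call:
send_rows(delta_pos=[[0,0,0.1],[0,0,0.25],[0,0,0.36],[0,0,0.36],[0,0,0.36],[0,0,0]], turn=[[0,0,0],[0,0,0],[0,0,0],[0,0,0],[0,0,0],[0,0,0]], fingers=[-1,-1,-1,-1,-1,-1])

```text
t: 4.08
tcp_pos: [0.4902, -0.2431, 0.3035]
orientation: [0.005, 0.584, 0.812, 0.0]
wrist_force: [0.4, -0.6, -2.4]
gripper_width: 0.0575
```

Call:
send_rows(delta_pos=[[0.028,0.3,0],[0.028,0.35,0],[0.028,0.35,0],[0.028,0.35,0],[0.028,0.3,0],[0,0.16,0],[0,0,0],[0,0,0]], turn=[[0,0,0],[0,0,0],[0,0,0],[0,0,0],[0,0,0],[0,0,0],[0,0,0],[0,0,0]], fingers=[-1,-1,-1,-1,-1,-1,-1,-1])

```text
t: 5.08
tcp_pos: [0.5084, 0.0293, 0.297]
orientation: [-0.0, 0.584, 0.812, -0.001]
wrist_force: [0.1, -0.7, -0.1]
gripper_width: 0.0566
```

```bash
python3 - <<'E'
from h import *
grab('wrist','w3'); st()
u=proj('w3',[.492,.1343,.184]); print(u)
I=cv2.imread('pics/w3.png'); x0=int(max(u[0]-65,0)); y0=int(max(u[1]-50,0)); print(x0,y0)
a=cv2.resize(I[y0:y0+100,x0:x0+130],None,fx=5,fy=5,interpolation=cv2.INTER_CUBIC); cv2.imwrite('pics/c3.png',a)
E
```

```text
{'t': 5.125, 'joints': [-0.0783, 0.1815, 1.6283, -0.0006, 1.3327, -0.4009], 'tcp_pos': [0.5086, 0.029, 0.2972], 'orientation': [-0.0002, 0.5843, 0.8115, -0.0005], 'wrist_force': [-0.3383, 0.3442, -1.4569], 'torque': [0.0006, -0.0464, -0.0372], 'gripper_width': 0.0571}
[351.42967613  44.75864502]
286 0
```

View pics/c3.png

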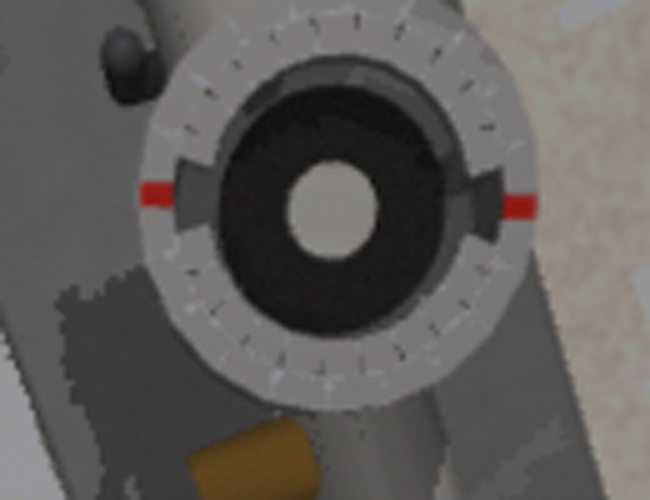

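The adapter is sharp in this crop: red dots at crop (157,194) and (519,206), slots in line with them, and the ring spans about 142–538 horizontally.

```bash
python3 - <<'E'
from h import *
a=ray('w3',286+157/5,194/5,.184); b=ray('w3',286+519/5,206/5,.184)
d=b-a; print(a,b,'mid',(a+b)/2,'dist',np.linalg.norm(d),'ang',np.degrees(np.arctan2(d[1],d[0])))
l=ray('w3',286+142/5,40,.184); r=ray('w3',286+538/5,40.5,.184); print('rim',(l+r)/2,np.linalg.norm(r-l))
# vertical extent of bore: top edge at rim level front? bottom of ring crop y=410
q=ray('w3',286+338/5,410/5,.184); print('bottom pt',q, 'centre from it', q[:2]-0)
d=load('w3'); print(d['position'])
E
```

```text
[0.46981843 0.13060514 0.184     ] [0.51494972 0.14425058 0.184     ] mid [0.49238408 0.13742786 0.184     ] dist 0.04714903219320349 ang 16.82268683120401
rim [0.49266479 0.13736577 0.184     ] 0.05152980507310704
bottom pt [0.50128584 0.11311195 0.184     ] centre from it [0.50128584 0.11311195]
[0.4829111  0.10205179 0.42518138]
```

```bash
python3 - <<'E'
from h import *
I=cv2.imread('pics/w3.png')
for z in(.034,-.0757+.0223,-.0757): print(z,proj('w3',[.5086,.029,.2972+z]))
cv2.imwrite('pics/c4.png',cv2.resize(I[190:390,222:422],None,fx=3,fy=3,interpolation=cv2.INTER_CUBIC))
E
```

```text
0.034 [325.76353771 333.19742967]
-0.0534 [324.38005595 229.62799073]
-0.0757 [324.19676229 215.90636336]
```

View pics/c4.png

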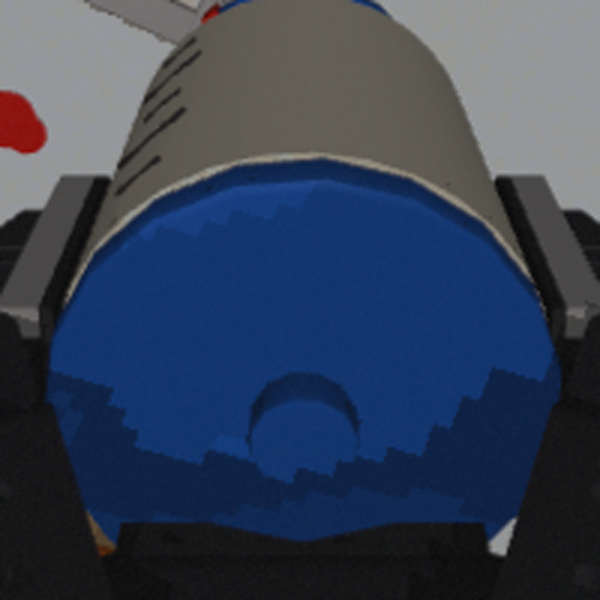

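The crop shows the held cup with its nub at crop (304,440), which is px (323,337), the lid's front edge at about row 251, and the red mark at crop (210,14), which is px (292,195). The cup is square in the jaws.

```bash
python3 - <<'E'
from h import *
T=np.array([.5086,.029,.2972]); s=np.radians(18.5); J=np.array([np.cos(s),np.sin(s)]); N=np.array([-np.sin(s),np.cos(s)])
def tl(p): return (np.array([(p[:2]-T[:2])@J,(p[:2]-T[:2])@N])*1000).round(1)
print('nub top',tl(ray('w3',323.3,336.7,T[2]+.0393)))
print('lid front top edge',tl(ray('w3',326.5,251,T[2]+.0343)),'minus 29')
I=cv2.imread('pics/w3.png').astype(int)
sub=I[170:215,260:380]; b=(sub[:,:,0]-sub[:,:,2]>50); ys,xs=np.nonzero(b); 
print('collar blue rows',ys.min()+170,'cols',xs.min()+260,xs.max()+260, 'front col',xs[ys==ys.min()].mean()+260)
print('collar bottom front edge',tl(ray('w3',xs[ys==ys.min()].mean()+260,ys.min()+170,T[2]-.0757+.0173)),'minus 25')
r=(sub[:,:,2]-sub[:,:,1]>60); ys,xs=np.nonzero(r); mk=np.array([xs.mean()+260,ys.mean()+170]); print('mark',mk,r.sum())
for off in (0,.001,.002,.003):
    C=T[:2]+N*off
    for z in (-.0757+.0173,-.0757+.02,-.0757+.0223):
        th=np.radians(np.arange(90,270,.5)); P=np.array([proj('w3',[C[0]+.025*np.cos(t),C[1]+.025*np.sin(t),T[2]+z]) for t in th])
        e=np.linalg.norm(P-mk,axis=1); print(off,round(z,4),np.degrees(th[e.argmin()]),e.min().round(2))
E
```

```text
nub top [-0.8  3. ]
lid front top edge [ 0.1 30.4] minus 29
collar blue rows 184 cols 296 348 front col 321.0
collar bottom front edge [-2. 26.] minus 25
mark [291.54545455 194.45454545] 11
0 -0.0584 152.5 3.99
0 -0.0557 151.0 4.8
0 -0.0534 149.5 5.54
0.001 -0.0584 154.0 2.77
0.001 -0.0557 152.5 3.54
0.001 -0.0534 151.0 4.23
0.002 -0.0584 155.5 1.58
0.002 -0.0557 154.0 2.3
0.002 -0.0534 152.5 2.95
0.003 -0.0584 157.0 0.42
0.003 -0.0557 155.5 1.09
0.003 -0.0534 154.0 1.7
```

Call:
send_rows(delta_pos=[[-0.019,0.1434,0],[-0.019,0.1434,0],[-0.019,0.1434,0],[-0.019,0.1434,0],[-0.019,0.1434,0],[0,0,-0.1],[0,0,0],[0,0,0]], turn=[[0,0,0.158],[0,0,0.158],[0,0,0.158],[0,0,0.158],[0,0,0.16],[0,0,0],[0,0,0],[0,0,0]], fingers=[-1,-1,-1,-1,-1,-1,-1,-1])

```text
t: 6.12
tcp_pos: [0.4947, 0.1363, 0.2822]
orientation: [-0.0, 0.209, 0.978, -0.0]
wrist_force: [-0.1, 0.5, -0.8]
gripper_width: 0.0571
```

```bash
python3 - <<'E'
from h import *
grab('wrist','w4'); st()
I=cv2.imread('pics/w4.png')
print(proj('w4',[.4925,.1374,.184]))
cv2.imwrite('pics/c5.png',cv2.resize(I[120:280,220:420],None,fx=3.5,fy=3.5,interpolation=cv2.INTER_CUBIC))
E
```

```text
{'t': 6.175, 'joints': [0.1347, 0.1996, 1.6425, -0.0004, 1.2998, -1.0155], 'tcp_pos': [0.4949, 0.1365, 0.2825], 'orientation': [-0.0, 0.2087, 0.978, -0.0002], 'wrist_force': [-0.3136, -0.5041, -0.4253], 'torque': [-0.0139, 0.0628, 0.0411], 'gripper_width': 0.0569}
[323.5423513  201.85010517]
```

View pics/c5.png

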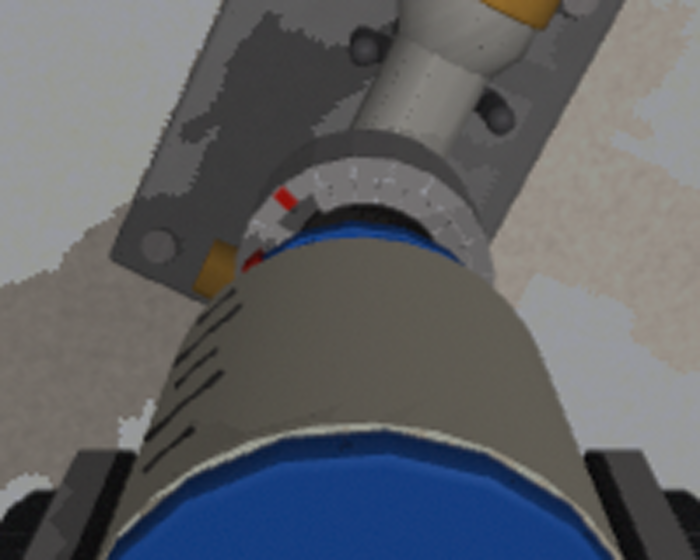

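```bash
python3 - <<'E'
from h import *
T=np.array([.4949,.1365,.2825]); s=np.radians(66); J=np.array([np.cos(s),np.sin(s)]); N=np.array([-np.sin(s),np.cos(s)])
def tl(p): return (np.array([(p[:2]-T[:2])@J,(p[:2]-T[:2])@N])*1000).round(1)
px=lambda x,y:(220+x/3.5,120+y/3.5)
print('ring top edge',tl(ray('w4',*px(368,157),.184)),'minus 26')
print('ring L/R',tl(ray('w4',*px(242,260),.184)),tl(ray('w4',*px(493,265),.184)))
print('dot',tl(ray('w4',*px(286,199),.184)), 'r~23.5')
zc=T[2]-.0757
print('collar front bottom',tl(ray('w4',*px(362,226),zc+.0173)),'minus 25')
print('collar mark',tl(ray('w4',*px(252,262),zc+.0195)))
E
```

```text
ring top edge [ 0.9 29. ] minus 26
ring L/R [-24.2   8.2] [25.9  7. ]
dot [-15.1  20.7] r~23.5
collar front bottom [-0.3 26.3] minus 25
collar mark [-18.2  20.9]
```

The relative view puts the cup within 1–2 mm of the adapter axis, with its mark 0–5° counter-clockwise of the slot. I correct by about 1 mm and come down gently.

Call:
send_rows(delta_pos=[[-0.004,0.0075,-0.067],[0,0,-0.067],[0,0,-0.013],[0,0,-0.013],[0,0,0]], turn=[[0,0,0],[0,0,0],[0,0,0],[0,0,0],[0,0,0]], fingers=[-1,-1,-1,-1,-1])

```text
t: 6.8
tcp_pos: [0.4941, 0.1386, 0.2585]
orientation: [0.0, 0.208, 0.978, -0.0]
wrist_force: [-0.4, 0.2, -1.1]
gripper_width: 0.057
```

Call:
send_rows(delta_pos=[[0,0,-0.007],[0,0,-0.007],[0,0,0]], turn=[[0,0,0],[0,0,0],[0,0,0]], fingers=[-1,-1,-1])

```text
t: 7.18
tcp_pos: [0.4942, 0.1384, 0.2565]
orientation: [0.0, 0.208, 0.978, -0.0]
wrist_force: [0.2, -0.4, -0.4]
gripper_width: 0.0568
```

Call:
send_rows(delta_pos=[[0,0,-0.007],[0,0,-0.007],[0,0,0]], turn=[[0,0,0],[0,0,0],[0,0,0]], fingers=[-1,-1,-1])

```text
t: 7.55
tcp_pos: [0.4942, 0.1384, 0.2543]
orientation: [0.0, 0.208, 0.978, -0.0]
wrist_force: [1.6, -0.8, -1.8]
gripper_width: 0.0573
```

Call:
send_rows(delta_pos=[[0,0,-0.007],[0,0,0]], turn=[[0,0,0],[0,0,0]], fingers=[-1,-1])

```text
t: 7.8
tcp_pos: [0.4942, 0.1384, 0.2533]
orientation: [0.0, 0.208, 0.978, -0.0]
wrist_force: [0.4, -1.4, 0.2]
gripper_width: 0.057
```

Call:
send_rows(delta_pos=[[0,0,-0.007],[0,0,0]], turn=[[0,0,0],[0,0,0]], fingers=[-1,-1])

```text
t: 8.05
tcp_pos: [0.4942, 0.1383, 0.2521]
orientation: [0.0, 0.208, 0.978, -0.0]
wrist_force: [1.1, -1.3, -0.7]
gripper_width: 0.0571
```

Call:
send_rows(delta_pos=[[0,0,-0.007],[0,0,0]], turn=[[0,0,0],[0,0,0]], fingers=[-1,-1])

```text
t: 8.3
tcp_pos: [0.4941, 0.1383, 0.2511]
orientation: [0.0, 0.208, 0.978, -0.0]
wrist_force: [2.0, -1.4, -0.4]
gripper_width: 0.0572
```

Call:
send_rows(delta_pos=[[0,0,-0.007],[0,0,0]], turn=[[0,0,0],[0,0,0]], fingers=[-1,-1])

```text
t: 8.55
tcp_pos: [0.4941, 0.1383, 0.2501]
orientation: [0.0, 0.208, 0.978, -0.0]
wrist_force: [1.1, -3.7, -0.4]
gripper_width: 0.0569
```

Call:
send_rows(delta_pos=[[0,0,-0.007],[0,0,0]], turn=[[0,0,0],[0,0,0]], fingers=[-1,-1])

```text
t: 8.8
tcp_pos: [0.4943, 0.1383, 0.2494]
orientation: [0.0, 0.208, 0.978, -0.0]
wrist_force: [-0.3, -3.1, 3.5]
gripper_width: 0.057
```

```bash
python3 -c "
from h import *
st()"
```

```text
{'t': 8.8, 'joints': [0.1386, 0.2298, 1.6893, -0.0005, 1.2221, -1.0139], 'tcp_pos': [0.4943, 0.1383, 0.2494], 'orientation': [0.0002, 0.2076, 0.9782, -0.0001], 'wrist_force': [-0.3345, -3.1321, 3.5177], 'torque': [-0.7985, -0.1176, -0.0958], 'gripper_width': 0.057}
```

Contact came about 10 mm below the rim with roughly 4 N, which matches the spring seal, so the lugs look to be in the slots already. I'll check stiffness with the next millimetres and relieve the side load.

Call:
send_rows(delta_pos=[[0,-0.004,-0.007],[0,0,0]], turn=[[0,0,0],[0,0,0]], fingers=[-1,-1])

```text
t: 9.05
tcp_pos: [0.4943, 0.1382, 0.2484]
orientation: [0.0, 0.208, 0.978, 0.0]
wrist_force: [0.6, -3.0, 5.4]
gripper_width: 0.0569
```

Call:
send_rows(delta_pos=[[0,0,-0.007],[0,0,0]], turn=[[0,0,0],[0,0,0]], fingers=[-1,-1])

```text
t: 9.3
tcp_pos: [0.4943, 0.1382, 0.2475]
orientation: [0.0, 0.208, 0.978, 0.0]
wrist_force: [0.1, -2.7, 5.7]
gripper_width: 0.0568
```

```bash
python3 -c "
from h import *
st()"
```

```text
{'t': 9.3, 'joints': [0.1376, 0.2315, 1.6921, 0.0005, 1.2171, -1.0151], 'tcp_pos': [0.4943, 0.1382, 0.2475], 'orientation': [0.0003, 0.2076, 0.9782, 0.0004], 'wrist_force': [0.0771, -2.7078, 5.7382], 'torque': [-0.5283, -0.0027, -0.0383], 'gripper_width': 0.0568}
```

Call:
send_rows(delta_pos=[[0,-0.002,-0.007],[0,0,-0.007],[0,0,0]], turn=[[0,0,0],[0,0,0],[0,0,0]], fingers=[-1,-1,-1])

```text
t: 9.68
tcp_pos: [0.4945, 0.1381, 0.2457]
orientation: [0.0, 0.208, 0.978, 0.001]
wrist_force: [-1.0, -2.0, 8.1]
gripper_width: 0.0569
```

Call:
send_rows(delta_pos=[[0,0,-0.007],[0,0,0]], turn=[[0,0,0],[0,0,0]], fingers=[-1,-1])

```text
t: 9.93
tcp_pos: [0.4945, 0.1381, 0.2448]
orientation: [0.001, 0.208, 0.978, 0.001]
wrist_force: [-1.5, -1.8, 9.0]
gripper_width: 0.0573
```

Call:
send_rows(delta_pos=[[0,0,-0.007],[0,0,0]], turn=[[0,0,0],[0,0,0]], fingers=[-1,-1])

```text
t: 10.18
tcp_pos: [0.4945, 0.1381, 0.2439]
orientation: [0.001, 0.208, 0.978, 0.001]
wrist_force: [-0.3, -2.3, 10.9]
gripper_width: 0.0568
```

```bash
python3 -c "
from h import *
st()"
```

```text
{'t': 10.175, 'joints': [0.1372, 0.235, 1.6972, 0.0008, 1.208, -1.0157], 'tcp_pos': [0.4945, 0.1381, 0.2439], 'orientation': [0.0006, 0.2076, 0.9782, 0.0006], 'wrist_force': [-0.3254, -2.3314, 10.9472], 'torque': [-0.4424, 0.2005, -0.0207], 'gripper_width': 0.0568}
```

About 12 N at an estimated 16 mm below the rim. I add half a millimetre, then start the clockwise twist in small steps while watching the moment.

Call:
send_rows(delta_pos=[[0,0,-0.004],[0,0,0],[0,-0.001,0],[0,-0.001,0],[0,0,0]], turn=[[0,0,0],[0,0,0],[0,0,-0.05],[0,0,-0.05],[0,0,0]], fingers=[-1,-1,-1,-1,-1])

```text
t: 10.8
tcp_pos: [0.4945, 0.1381, 0.2433]
orientation: [0.001, 0.259, 0.966, 0.001]
wrist_force: [-1.8, -1.6, 10.1]
gripper_width: 0.0571
```

```bash
python3 -c "
from h import *
st()"
```

```text
{'t': 10.8, 'joints': [0.1367, 0.2354, 1.6981, 0.0014, 1.2064, -0.9111], 'tcp_pos': [0.4945, 0.1381, 0.2433], 'orientation': [0.0005, 0.2588, 0.9659, 0.0009], 'wrist_force': [-1.8488, -1.6015, 10.0548], 'torque': [-0.3067, 0.1999, 0.0179], 'gripper_width': 0.0571}
```

Call:
send_rows(delta_pos=[[0,-0.001,0],[0,-0.001,0],[0,0,0]], turn=[[0,0,-0.05],[0,0,-0.05],[0,0,0]], fingers=[-1,-1,-1])

```text
t: 11.18
tcp_pos: [0.4946, 0.1379, 0.2433]
orientation: [0.0, 0.309, 0.951, 0.001]
wrist_force: [-0.4, -1.1, 9.8]
gripper_width: 0.0568
```

```bash
python3 -c "
from h import *
st()"
```

```text
{'t': 11.175, 'joints': [0.1362, 0.2353, 1.6981, 0.0016, 1.2063, -0.8069], 'tcp_pos': [0.4946, 0.1379, 0.2433], 'orientation': [0.0005, 0.309, 0.9511, 0.0011], 'wrist_force': [-0.3966, -1.1069, 9.7653], 'torque': [-0.2495, 0.1871, -0.0754], 'gripper_width': 0.0568}
```

Call:
send_rows(delta_pos=[[0,-0.001,0],[0,-0.001,0],[0,0,0]], turn=[[0,0,-0.05],[0,0,-0.05],[0,0,0]], fingers=[-1,-1,-1])

```text
t: 11.55
tcp_pos: [0.4946, 0.1377, 0.2433]
orientation: [0.0, 0.358, 0.934, 0.001]
wrist_force: [-0.3, 0.2, 10.0]
gripper_width: 0.0568
```

```bash
python3 -c "
from h import *
st(); grab('wrist','w5')"
```

```text
{'t': 11.55, 'joints': [0.1357, 0.2352, 1.6983, 0.0018, 1.2063, -0.7028], 'tcp_pos': [0.4946, 0.1377, 0.2433], 'orientation': [0.0004, 0.3583, 0.9336, 0.0012], 'wrist_force': [-0.3493, 0.1668, 9.9664], 'torque': [-0.1128, 0.1885, -0.0845], 'gripper_width': 0.0568}
```

Call:
send_rows(delta_pos=[[0,-0.001,0],[0,-0.001,0],[0,0,0]], turn=[[0,0,-0.05],[0,0,-0.05],[0,0,0]], fingers=[-1,-1,-1])

```text
t: 11.98
tcp_pos: [0.4946, 0.1374, 0.2433]
orientation: [0.0, 0.407, 0.914, 0.001]
wrist_force: [-0.8, -0.5, 10.7]
gripper_width: 0.0571
```

```bash
python3 -c "
from h import *
st()"
```

```text
{'t': 11.975, 'joints': [0.1351, 0.2351, 1.6985, 0.002, 1.2062, -0.5987], 'tcp_pos': [0.4946, 0.1374, 0.2433], 'orientation': [0.0003, 0.4067, 0.9135, 0.0013], 'wrist_force': [-0.7974, -0.5134, 10.6699], 'torque': [-0.1069, 0.1775, -0.0522], 'gripper_width': 0.0571}
```

Call:
send_rows(delta_pos=[[0,-0.001,0],[0,-0.001,0],[0,-0.001,0],[0,0,0]], turn=[[0,0,-0.05],[0,0,-0.05],[0,0,-0.05],[0,0,0]], fingers=[-1,-1,-1,-1])

```text
t: 12.48
tcp_pos: [0.4946, 0.1371, 0.2434]
orientation: [0.0, 0.477, 0.879, 0.001]
wrist_force: [-0.4, -1.4, 11.0]
gripper_width: 0.0572
```

```bash
python3 -c "
from h import *
st()"
```

```text
{'t': 12.475, 'joints': [0.1343, 0.2349, 1.6987, 0.0023, 1.2061, -0.4425], 'tcp_pos': [0.4946, 0.1371, 0.2434], 'orientation': [0.0001, 0.4771, 0.8788, 0.0014], 'wrist_force': [-0.3842, -1.4188, 11.0344], 'torque': [-0.0018, 0.2013, -0.0397], 'gripper_width': 0.0572}
```

Call:
send_rows(delta_pos=[[0,-0.001,0],[0,0,0]], turn=[[0,0,-0.04],[0,0,0]], fingers=[-1,-1])

```text
t: 12.72
tcp_pos: [0.4945, 0.137, 0.2434]
orientation: [0.0, 0.495, 0.869, 0.001]
wrist_force: [0.0, -0.2, 9.8]
gripper_width: 0.057
```

```bash
python3 -c "
from h import *
st()"
```

```text
{'t': 12.725, 'joints': [0.134, 0.2348, 1.6988, 0.0024, 1.2062, -0.4011], 'tcp_pos': [0.4945, 0.137, 0.2434], 'orientation': [0.0001, 0.4954, 0.8687, 0.0014], 'wrist_force': [0.0355, -0.2173, 9.7894], 'torque': [0.0581, 0.1416, -0.0318], 'gripper_width': 0.057}
```

Call:
send_rows(delta_pos=[[0,-0.001,0],[0,0,0]], turn=[[0,0,-0.04],[0,0,0]], fingers=[-1,-1])

```text
t: 12.98
tcp_pos: [0.4946, 0.1369, 0.2433]
orientation: [0.0, 0.513, 0.858, 0.001]
wrist_force: [-1.5, -0.5, 9.8]
gripper_width: 0.0569
```

```bash
python3 -c "
from h import *
st()"
```

```text
{'t': 12.975, 'joints': [0.1338, 0.2348, 1.6988, 0.0024, 1.2061, -0.3595], 'tcp_pos': [0.4946, 0.1369, 0.2433], 'orientation': [0.0, 0.5134, 0.8581, 0.0015], 'wrist_force': [-1.54, -0.4917, 9.8494], 'torque': [0.0111, 0.1728, -0.0334], 'gripper_width': 0.0569}
```

Call:
send_rows(delta_pos=[[0,0,0],[0,0,0]], turn=[[0,0,-0.03],[0,0,0]], fingers=[-1,-1])

```text
t: 13.22
tcp_pos: [0.4945, 0.1368, 0.2433]
orientation: [0.0, 0.527, 0.85, 0.001]
wrist_force: [-0.6, -0.7, 10.6]
gripper_width: 0.0575
```

```bash
python3 -c "
from h import *
st()"
```

```text
{'t': 13.225, 'joints': [0.1337, 0.2348, 1.6989, 0.0021, 1.2062, -0.3283], 'tcp_pos': [0.4945, 0.1368, 0.2433], 'orientation': [0.0, 0.5268, 0.85, 0.0013], 'wrist_force': [-0.6025, -0.7485, 10.5869], 'torque': [-0.0308, 0.2211, 0.0477], 'gripper_width': 0.0575}
```

Call:
send_rows(delta_pos=[[0,0,0],[0,0,0]], turn=[[0,0,-0.02],[0,0,0]], fingers=[-1,-1])

```text
t: 13.48
tcp_pos: [0.4944, 0.1366, 0.2433]
orientation: [0.0, 0.536, 0.845, 0.001]
wrist_force: [-1.0, -0.7, 11.1]
gripper_width: 0.0571
```

```bash
python3 -c "
from h import *
st()"
```

```text
{'t': 13.475, 'joints': [0.1337, 0.2347, 1.699, 0.0018, 1.2064, -0.3076], 'tcp_pos': [0.4944, 0.1366, 0.2433], 'orientation': [0.0, 0.5355, 0.8445, 0.0011], 'wrist_force': [-1.0387, -0.7361, 11.0698], 'torque': [-0.1566, 0.2234, 0.1248], 'gripper_width': 0.0571}
```

Call:
send_rows(delta_pos=[[0,0,0],[0,0,0]], turn=[[0,0,-0.02],[0,0,0]], fingers=[-1,-1])

```text
t: 13.72
tcp_pos: [0.4943, 0.1365, 0.2434]
orientation: [0.0, 0.544, 0.839, 0.001]
wrist_force: [-2.1, -0.2, 10.1]
gripper_width: 0.0573
```

```bash
python3 -c "
from h import *
st()"
```

```text
{'t': 13.725, 'joints': [0.1337, 0.2347, 1.699, 0.0015, 1.2067, -0.2868], 'tcp_pos': [0.4943, 0.1365, 0.2434], 'orientation': [0.0, 0.5442, 0.839, 0.001], 'wrist_force': [-2.1363, -0.1642, 10.0676], 'torque': [-0.2054, 0.2864, 0.2822], 'gripper_width': 0.0573}
```

The hard stop is felt: the moment rises to +0.28 N m after about 40° of clockwise turn, which agrees with 0.70 rad. I back off to about 0.62 rad in the lock and let the spring lift the cup into the pockets.

Call:
send_rows(delta_pos=[[0,0.001,0],[0,0.001,0],[0,0,0],[0,0,0.007],[0,0,0.006],[0,0,0]], turn=[[0,0,0.045],[0,0,0.045],[0,0,0],[0,0,0],[0,0,0],[0,0,0]], fingers=[-1,-1,-1,-1,-1,-1])

```text
t: 14.48
tcp_pos: [0.4946, 0.1368, 0.2451]
orientation: [0.0, 0.504, 0.864, 0.001]
wrist_force: [-0.1, -0.1, 8.2]
gripper_width: 0.0569
```

```bash
python3 -c "
from h import *
st()"
```

```text
{'t': 14.475, 'joints': [0.1342, 0.2332, 1.6963, 0.0017, 1.2104, -0.3804], 'tcp_pos': [0.4946, 0.1368, 0.2451], 'orientation': [0.0002, 0.5042, 0.8636, 0.0011], 'wrist_force': [-0.0869, -0.11, 8.1504], 'torque': [-0.2081, 0.0728, 0.0567], 'gripper_width': 0.0569}
```

Call:
send_rows(delta_pos=[[0,0,0.004],[0,0,0]], turn=[[0,0,0],[0,0,0]], fingers=[-1,-1])

```text
t: 14.72
tcp_pos: [0.4945, 0.1368, 0.2456]
orientation: [0.0, 0.504, 0.864, 0.001]
wrist_force: [0.3, -0.2, 7.0]
gripper_width: 0.0571
```

```bash
python3 -c "
from h import *
st()"
```

```text
{'t': 14.725, 'joints': [0.1342, 0.2326, 1.6957, 0.0016, 1.2117, -0.3803], 'tcp_pos': [0.4945, 0.1368, 0.2456], 'orientation': [0.0002, 0.5042, 0.8636, 0.0011], 'wrist_force': [0.3178, -0.1642, 6.984], 'torque': [-0.1578, -0.0306, 0.0193], 'gripper_width': 0.0571}
```

Call:
send_rows(delta_pos=[[0,0,0.005],[0,0,0]], turn=[[0,0,0],[0,0,0]], fingers=[-1,-1])

```text
t: 14.98
tcp_pos: [0.4946, 0.1368, 0.2461]
orientation: [0.0, 0.504, 0.864, 0.001]
wrist_force: [0.6, -0.7, 6.2]
gripper_width: 0.0572
```

```bash
python3 -c "
from h import *
st()"
```

```text
{'t': 14.975, 'joints': [0.1342, 0.2322, 1.6949, 0.0017, 1.213, -0.3803], 'tcp_pos': [0.4946, 0.1368, 0.2461], 'orientation': [0.0001, 0.5042, 0.8636, 0.0011], 'wrist_force': [0.6419, -0.7367, 6.1727], 'torque': [-0.0965, -0.0685, 0.0442], 'gripper_width': 0.0572}
```

Call:
send_rows(delta_pos=[[0,0,0.003],[0,0,0]], turn=[[0,0,0],[0,0,0]], fingers=[-1,-1])

```text
t: 15.22
tcp_pos: [0.4945, 0.1367, 0.2462]
orientation: [0.0, 0.504, 0.864, 0.001]
wrist_force: [1.1, 1.5, 4.2]
gripper_width: 0.057
```

```bash
python3 -c "
from h import *
st()"
```

```text
{'t': 15.225, 'joints': [0.1341, 0.2322, 1.6946, 0.0015, 1.2135, -0.3802], 'tcp_pos': [0.4945, 0.1367, 0.2462], 'orientation': [0.0001, 0.5042, 0.8636, 0.0009], 'wrist_force': [1.0674, 1.4749, 4.2111], 'torque': [0.2759, -0.3587, 0.0246], 'gripper_width': 0.057}
```

The cup stops rising at about 13.5 mm below the rim: force drops without further movement, so the lugs bear in the pockets. Releasing now.

Call:
send_rows(delta_pos=[[0,0,0],[0,0,0],[0,0,0],[0,0,0],[0,0,0],[0,0,0]], turn=[[0,0,0],[0,0,0],[0,0,0],[0,0,0],[0,0,0],[0,0,0]], fingers=[0.6,1,1,1,1,1])

```text
t: 15.98
tcp_pos: [0.4941, 0.136, 0.2459]
orientation: [-0.0, 0.504, 0.864, -0.0]
wrist_force: [0.3, 0.5, 0.6]
gripper_width: 0.085
```

Call:
send_rows(delta_pos=[[0,0,0.1],[0,0,0.25],[0,0,0.3],[0,0,0.2],[-0.2,-0.3,0],[0,0,0],[0,0,0]], turn=[[0,0,0],[0,0,0],[0,0,0],[0,0,0],[0,0,0],[0,0,0],[0,0,0]], fingers=[1,1,1,1,1,1,1])

```text
t: 16.85
tcp_pos: [0.4644, 0.0911, 0.3743]
orientation: [0.0, 0.505, 0.863, 0.001]
wrist_force: [-0.2, -1.1, -0.8]
gripper_width: 0.0855
```

```bash
python3 - <<'E'
from h import *
st(); grab('wrist','w6'); grab('scene','s6'); grab('top','t6')
print('pred lid centre wrist',proj('w6',[.4925,.1374,.184+.0965]), 'scene', proj('s6',[.4925,.1374,.24]))
u=proj('s6',[.4925,.1374,.24]).astype(int); I=cv2.imread('pics/s6.png')
a=cv2.resize(I[u[1]-50:u[1]+60,u[0]-50:u[0]+50],None,fx=4,fy=4,interpolation=cv2.INTER_CUBIC)
W=cv2.imread('pics/w6.png'); c=proj('w6',[.4925,.1374,.22]).astype(int); y0=max(min(c[1]-110,180),0); x0=max(min(c[0]-100,440),0); print(x0,y0)
b=cv2.resize(W[y0:y0+220,x0:x0+200],None,fx=2,fy=2,interpolation=cv2.INTER_CUBIC); cv2.imwrite('pics/c6.png',np.hstack([a,b]))
E
```

```text
{'t': 16.85, 'joints': [0.0472, 0.0708, 1.572, 0.0004, 1.4973, -0.4659], 'tcp_pos': [0.4644, 0.0911, 0.3743], 'orientation': [0.0005, 0.5045, 0.8634, 0.0006], 'wrist_force': [-0.2132, -1.0563, -0.7509], 'torque': [0.0469, -0.0107, 0.0413], 'gripper_width': 0.0855}
pred lid centre wrist [394.22736679 168.82945644] scene [359.22321986 185.75261457]
279 42
```

View pics/c6.png

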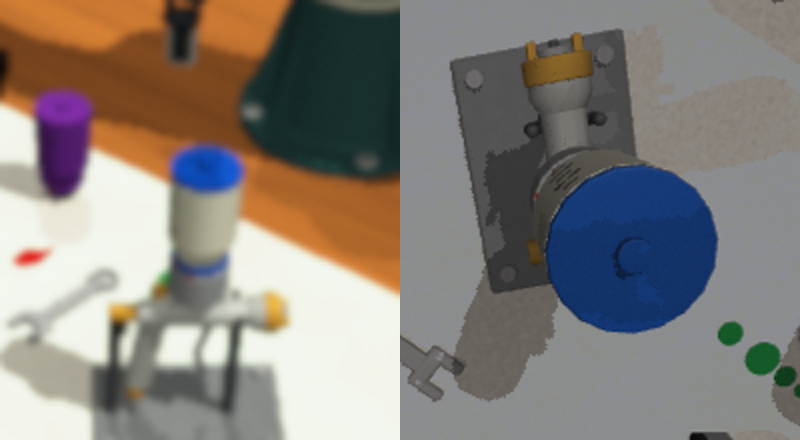

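The cup stands upright and seated on the adapter. Its lid centre is at px (394.5,167), against (394.2,168.8) predicted for the locked pose. The gripper is clear, so I'm handing in.

```bash
python3 -c "
from h import *
print(env.close_job())"
```

```text
the job is handed in; nothing more can be done
None
```

The blue-lidded cup is locked on the spray gun and released, as far as my readings and the last picture show. I handed the job in at about 17 s and no verdict was reported.

- **Fitting:** I lined the cup's red mark up with the slot before lowering, and the lugs dropped in on the way down with no searching turn. I pushed it to about 16.4 mm below the rim. It then turned clockwise about 40° to the hard stop, where the moment reached 0.28 N m. I backed off to about 0.62 rad.
- **Locking:** The spring lifted the cup until it stopped at about 13.5 mm below the rim, the nominal locked depth.
- **Forces:** The highest wrist force I read was about 11 N, well under the 45 N limit.
- **Last checks:** The final pictures show the cup upright, with the lid centre within about 2 px (1–2 mm) of where it should be. The gripper was open and clear of everything.
- **Disagreements:** The top and wrist cameras placed the adapter about 3 mm apart; I used the wrist camera, and the fit agreed with it.
- **Not checked:** I judged the locked height by feel and arm position, not by measuring it in a picture. I did not compare before-and-after pictures of the other objects, but the arm felt no contact with them.

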